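# Draw the log book out of its cubby and shut the splash cover over it

## Task

The dark blue log book has been pushed back into the low white cubby, and a stoppered flask stands in its place. Stand the flask upright in the middle of the round cork coaster, then slide the book out, keeping it flat, by pressing on its top and dragging it back towards the robot until it lies flush against the grey stop bar and square between the two yellow lines; last, fold the blue-framed splash cover all the way down over it. Leave the sand timer, the wash bottle, the amber jar and the glass dish on the cubby where they are.

Things in the scene. Friction and masses are not known exactly. Their poses are not given: they have to be found in the camera images.
- station: Fixed log-book station. Origin on the bench (z = 0) under the hinge line of its cover, mid-width; -x points out of the cubby to the robot, y across. Behind the hinge line (x 0 to 162 mm) a low white cubby, shut at the back, inside 206 mm wide and 34 mm high, roof top at z = 42 mm. In front an open bay lined like the cubby with a slick 2 mm white sheet. Across its front a grey stop bar, 34 mm high, from x = -236 to x = -252 mm.
- bay_home (a point): Where the book's centre belongs (fixed in the station at x = -130, y = 0, z = 9.5 mm; axes as the station's). The book's front edge is then 1 mm from the stop bar, so with the book quite flush its centre is at x = -131 mm. Two yellow lines run along x at y = +-90 mm.
- cover (a joint): Cover angle a, rad: 0 = shut, level on the stop bar; 1.45 = widest. Clear panel, blue frame, 252 x 202 x 6 mm, hinged along y at z = 40 mm over the station's origin; a point at radius r is at station x = -r cos a, z = 40 mm + r sin a. Stiff friction hinge: stays where left, moves with 1 to 2 N square to it at the free edge. Starts at 1.2 to 1.4, leaning over the bay.
- cover_edge (a point): Middle of the cover's free edge (blue bar, 18 mm wide, 6 mm thick), on its upper face, 247 mm from the hinge line. While open that face looks up and away from the robot: push there to fold it down. The open cover leaves an upright gripper no room over the book's end: tilt the gripper, its body back towards the robot.
- book_centre (a point): Centre, half-way up, of the loose dark blue log book, 210 (its x) x 150 (y) x 15 mm, 0.18 to 0.37 kg, lying flat. At first it is mostly inside the cubby, 63 to 88 mm sticking out into the bay, skewed up to 0.12 rad, off centre up to 12 mm. Too wide to grasp; the liner is slick (friction about 0.1), so finger pads pressed on the book with some 10 N take it along.
- flask_centre (a point): Centre of the loose stoppered clear glass flask with a blue stopper, standing in the bay, half-way up (35 mm over its underside). 71 mm high, 55 mm wide at the bulb; treat it as a round body 55 mm wide up to 62 mm height, and grip it across that width; about 0.12 kg.
- coaster: Fixed round cork coaster, 80 mm wide and 4 mm thick, to the left or right of the bay. Origin at the centre of its underside, on the bench.
- timer: Bystander: loose green sand timer 140 mm high, 50 mm wide at the top, standing on the other side of the bay. Origin at the centre of its underside. Tips over easily.
- wash_bottle: Bystander: loose white wash bottle with red cap, 68 x 110 x 197 mm, beside the cubby. Origin at the centre of its underside.
- jar: Bystander: loose amber jar full of droppers, 96 mm wide and 193 mm high, on the other side of the cubby. Origin at the centre of its underside.
- dish: Bystander: loose shallow glass dish, 108 mm wide and 18 mm high, on the roof of the cubby. Origin at the centre of its underside.
There are look-alikes about, which are no part of the job. Leave any pink or purple look-alike of the part that bears flask_centre alone.

How it is judged:
On the way, in this order (a step that is already met when the one before it is completed fails the run):
1. the flask stands upright on the coaster, let go (horizontal distance between flask_centre and coaster below 0.018 m and angle between flask_centre's own z axis and vertical below 0.1 rad and height (world z) of flask_centre between 0.034 and 0.045 m and contact force between the fingers and flask below 0.1 N and linear speed of flask below 0.02 m/s), for 0.2 s.
2. the book lies flush against the stop bar and square between the lines, let go, the cover still open (x of book_centre in the frame of station between -0.138 and -0.124 m and y of book_centre in the frame of station between -0.015 and 0.015 m and angle between the x axis of book_centre and the x axis of station, either way round below 0.06 rad and angle between book_centre's own z axis and vertical below 0.04 rad and height (world z) of book_centre below 0.016 m and contact force between the fingers and book below 0.1 N and linear speed of book below 0.02 m/s and value of joint cover above 0.6 rad), for 0.2 s.
At the end, for the whole second after the job is handed in: The flask stands upright within 18 mm of the coaster's centre; the book lies flat, its front edge within 7 mm of the stop bar, within 15 mm of the mid-line and 0.06 rad of square; the cover is shut (under 0.04 rad); all at rest (horizontal distance between flask_centre and coaster below 0.018 m and angle between flask_centre's own z axis and vertical below 0.1 rad and height (world z) of flask_centre between 0.034 and 0.045 m and x of book_centre in the frame of station between -0.138 and -0.124 m and y of book_centre in the frame of station between -0.015 and 0.015 m and angle between the x axis of book_centre and the x axis of station, either way round below 0.06 rad and angle between book_centre's own z axis and vertical below 0.04 rad and height (world z) of book_centre below 0.016 m and value of joint cover below 0.04 rad and velocity of joint cover below 0.05 rad/s and linear speed of each of book, flask below 0.02 m/s); the robot touches nothing.
It fails at once if a bystander is moved by more than 20 mm or tipped (distance of any of timer, wash_bottle, jar, dish from where it was at the start of the episode above 0.02 m or angle between any of timer, wash_bottle, jar, dish's own z axis and vertical above 0.3 rad).
It fails at once if the flask is tipped over (angle between flask_centre's own z axis and vertical above 0.7 rad).
It fails at once if the book is lifted off the liner (height (world z) of book_centre above 0.03 m).
It also fails if it takes over 72 s, if anything falls off the work surface, if the arm or the gripper's body presses on something with over 40 N, if the wrist force passes 120 N, or if a joint passes its speed limit or range.

## Robot

A 6-joint arm with a two-finger parallel gripper is mounted at the origin on a cart in front of the work surface, level with it; the furniture and walls round the work are solid. World frame = base frame: x ahead of the robot, y to its left, z up, the work surface at z = 0. Lengths are in m, angles in rad, forces in N, time in s.
With the tool pointing down it reaches from about 0.375 to 0.9 m from the base axis. Payload 3.1 kg.
Tool frame: the origin (TCP) lies midway between the tips of the shut fingers; the grasp point (between the pads) lies 19 mm behind it; z points along the fingers, y is the direction in which the jaws open and shut (so a half turn about z gives the same grasp; the last joint's range is limited). The gripper opens to 85 mm and grips with 20 to 120 N. Pads are 22 mm wide; open, the fingers measure 114 mm over their backs; the gripper's body (76 mm by 85 mm) begins 54 mm behind the grasp point. The pads swing forward as they close: fully open they stand 13 mm farther back than shut.
Start: joints at [1.04, 0.527, 1.433, -0, 1.181, -0.178], TCP at [0.216, 0.586, 0.231] pointing down, gripper open.
Joint ranges: [-3.08, 3.08], [-0.75, 2.2], [0.22, 2.44], [-1.43, 4.57], [0, 2.65], [-2.85, 2.85]. Speed limits (rad/s): [2.79, 2.79, 3.14, 3.14, 3.14, 3.14].

## Interface

Orientations are given as a unit quaternion [x, y, z, w].
In Python, from station import manip gives the robot as it stands. The module is installed in compiled form; this text tells all that it offers.
- The arm moves only by the tool drive_tool, never from a script. Its argument "deltas" is one flat list of numbers, 4 for each row, row after row: the shift along the tool's x, y, z in cm, then the turn about the tool's z in degrees. A call has 1 to 12 rows; each row is the pose to reach, as a shift and turn from the pose measured when the call began, along the tool's axes at that moment; what a row does not reach only later rows make up. A row lasts 1/10 s, in which the tool goes at most 50 mm and 8.59 degrees, less where a joint would pass 70% of its speed; a pose out of reach is approached as far as the arm can. A call with a gripper value outside its range is refused whole. "hand" is the finger opening in cm, from 0 to 8.54, set as the call begins (left out, the last holds). The fingers move at their own pace and stop on an object; "squeeze" is the grip in N (left out, the last holds). Time passes only in rows, so rows that repeat a pose let the fingers close. It gives the time, the measured TCP pose, the force and the opening at its end, in the units of the state.
- manip.sense(): the state, without advancing time (a new reading comes with each control period).
- manip.snapshot(name): name is "scene" or "top"; returns a dict with "frame" (400x640x3 uint8, red, green, blue), "depth" (400x640 float32, m along the optical axis (not along the pixel's ray), 0 where there is no reading), "fx", "fy", "cx", "cy" (pixels), "R" (3x3) and "t" (3): a world point X has camera coordinates R X + t. Camera axes: x right, y down, z forward; pixel columns grow to the right and rows downward; lengths in m; the calibration is good to about 2 mm. A picture is of the moment at which its call begins.
- manip.sign_off(): hands the job in, once; it reports no verdict.
The state is a dict: "t": time; "q": joint angles; "qd": joint speeds; "tau": joint torques, N m; "tcp_pos": TCP position; "tool_rot": TCP orientation; "force": force on the tool from outside, world axes, zero at the start; "ft_torque": the same for the moment, N m; "finger_gap": opening from 0.0 (shut) to 1.0 (fully open).
Only numpy, scipy, OpenCV 4.12 (cv2) and the standard library are available. Lean on these libraries where they do the work, as an engineer would, in place of code of your own. Each camera call takes 0.05 s, during which the arm holds its last target.

## Working session

There is one attempt and no reset: what is moved stays moved. The work goes in short steps, Python scripts to look and compute and a tool call to move; the robot and the scene stay as the last step left them, time stands still between calls to the robot, and variables do not carry over. Pictures are saved under pics/ and viewed, and the job is handed in when it is done.

Besides the shell and the picture viewer there is one more tool, called as name(argument=value, ...), one argument or row to a line, values as JSON. drive_tool: Moves the arm, as the interface text tells. Its arguments: {"type":"object","properties":{"deltas":{"type":"array"},"hand":{"type":"number"},"squeeze":{"type":"number"}},"required":["deltas"]}

```bash
mkdir -p pics; cat > h.py <<'E'
from station import manip
import numpy as np, cv2
from scipy.spatial.transform import Rotation as Ro
def snap(name,fn=None):
    s=manip.snapshot(name)
    if fn: cv2.imwrite('pics/'+fn,s['frame'][:,:,::-1])
    return s
def cast(s,u,v,z):
    R=np.array(s['R']);t=np.array(s['t']);d=R.T@np.array([(u-s['cx'])/s['fx'],(v-s['cy'])/s['fy'],1]);c=-R.T@t
    return c+d*(z-c[2])/d[2]
def cloud(s):
    R=np.array(s['R']);t=np.array(s['t']);v,u=np.mgrid[0:400,0:640];Z=s['depth']
    P=np.stack([(u-s['cx'])/s['fx']*Z,(v-s['cy'])/s['fy']*Z,Z],-1)-t
    return P@R   # R^T p
def proj(s,X):
    p=np.array(s['R'])@np.array(X)+np.array(s['t']);return s['fx']*p[0]/p[2]+s['cx'],s['fy']*p[1]/p[2]+s['cy']
def st():
    s=manip.sense();print({k:np.round(s[k],3).tolist() for k in s});return s
E
python3 - <<'E'
from h import *
st()
for n in('scene','top'):
    s=snap(n,n+'0.png');np.savez(n+'0.npz',**s);print(n,np.round(-np.array(s['R']).T@s['t'],3),np.round(s['R'],2).tolist(),s['fx'])
E
```

```text
{'t': 0.0, 'q': [1.04, 0.528, 1.434, 0.0, 1.181, -0.179], 'qd': [0.001, -0.0, 0.0, 0.001, 0.0, -0.001], 'tau': [0.002, -44.234, -17.803, -0.0, 0.008, -0.0], 'tcp_pos': [0.216, 0.586, 0.23], 'tool_rot': [0.175, 0.984, -0.001, -0.0], 'force': [0.591, 0.491, 1.644], 'ft_torque': [0.009, 0.011, -0.048], 'finger_gap': 1.003}
scene [ 0.486 -0.886  0.618] [[0.99, -0.11, 0.02], [-0.04, -0.51, -0.86], [0.11, 0.85, -0.51]] 459.96748726017756
top [0.538 0.073 0.984] [[-0.02, -1.0, 0.01], [-1.0, 0.02, -0.07], [0.07, -0.01, -1.0]] 369.62767760585285
```

View pics/scene0.png

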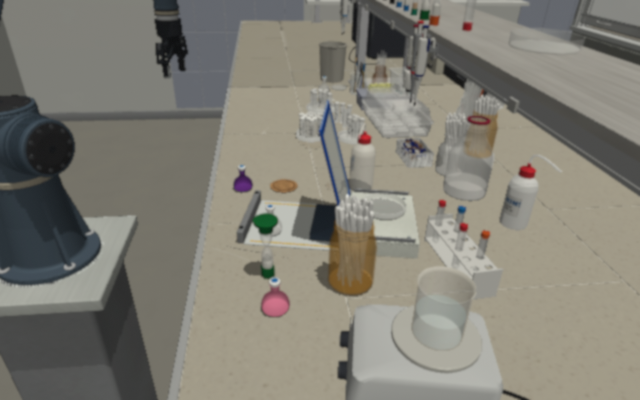

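View pics/top0.png

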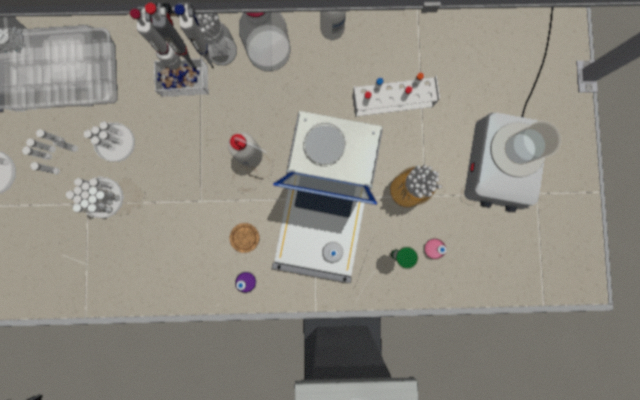

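The top view shows the station running up the image, tilted slightly. The flask is near (333,252), the coaster (244,238), the timer (406,258), the jar (412,187) and the wash bottle (245,150). The cover stands open over the dark book at about (325,200).

```bash
python3 - <<'E'
import cv2
a=cv2.imread('pics/top0.png')[95:295,215:455]; cv2.imwrite('pics/top0z.png',cv2.resize(a,None,fx=3,fy=3,interpolation=cv2.INTER_CUBIC))
a=cv2.imread('pics/scene0.png')[100:300,220:440]; cv2.imwrite('pics/scene0z.png',cv2.resize(a,None,fx=3,fy=3,interpolation=cv2.INTER_CUBIC)[:600])
E
```

```text
(no output)
```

View pics/top0z.png

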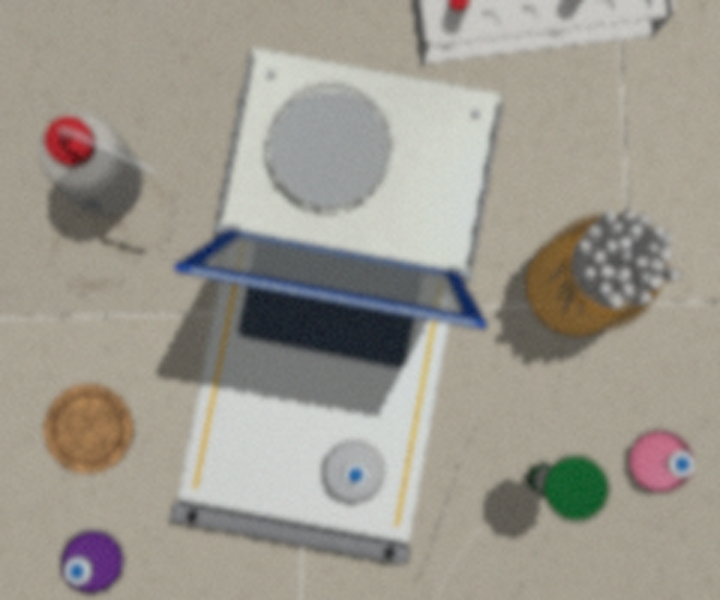

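View pics/scene0z.png

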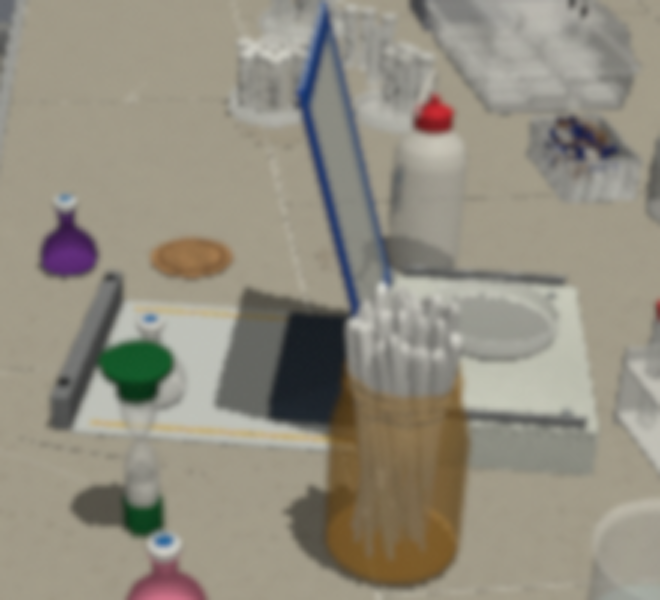

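```bash
cat > meas.py <<'E'
from h import *
s=dict(np.load('top0.npz'))
f=s['frame'];hsv=cv2.cvtColor(f,cv2.COLOR_RGB2HSV)
H,S,V=[hsv[...,i].astype(int) for i in range(3)]
win=np.zeros((400,640),bool);win[95:295,215:455]=1
# coaster
def comp(m,n=1):
    k,l,a,c=cv2.connectedComponentsWithStats(m.astype(np.uint8));o=np.argsort(-a[1:,4])[:n]+1
    return [(a[i].tolist(),c[i],l==i) for i in o]
m=win&(H>8)&(H<18)&(S>90);m[:,:225]=0;m[:,265:]=0;m[:215]=0
b,c,_=comp(m)[0];print('coaster',b,c,cast(s,*c,.004))
# yellow
m=win&(H>15)&(H<30)&(S>65)
for b,c,mm in comp(m,5):print('y',b,c)
for lo,hi in((0,300),(300,460)):
    mm=m.copy();mm[:195]=0;mm[:,:lo]=0;mm[:,hi:]=0;mm[:,:265]=0;mm[:,375:]=0
    v,u=np.nonzero(mm);P=np.array([cast(s,a,b,.002) for a,b in zip(u,v)])
    vx,vy,x0,y0=cv2.fitLine(P[:,:2].astype(np.float32),cv2.DIST_HUBER,0,.001,.001).ravel();print('line',len(u),np.degrees(np.arctan2(vy,vx)),x0,y0,P[:,0].min(),P[:,0].max())
for n,p in(('TL',(252,48)),('TR',(500,95))):print(n,cast(s,215+p[0]/3,95+p[1]/3,.042))
for n,p in(('barFL',(171,520)),('barFR',(405,562)),('barBL',(178,503)),('barBR',(410,543))):print(n,cast(s,215+p[0]/3,95+p[1]/3,.034))
for n,p in(('bookL',(240,334)),('bookR',(403,366))):print(n,cast(s,215+p[0]/3,95+p[1]/3,.017))
# flask stopper and bulb
m=win&(H>95)&(H<115)&(S>120)&(V>100);m[:, :320]=0;m[:,345:]=0;m[:235]=0
for b,c,_ in comp(m,2):print('stopper',b,c,cast(s,*c,.073))
for n,p in(('bulb',(352,471)),):print(n,cast(s,215+p[0]/3,95+p[1]/3,.03))
for n,p in(('timer top',(576,488)),):print(n,cast(s,215+p[0]/3,95+p[1]/3,.140))
P=cloud(s)
for n,p in(('coverL',(180,268)),('coverR',(486,325)),('covmid',(335,296))):
    u,v=int(215+p[0]/3),int(95+p[1]/3);print(n,P[v-2:v+3,u].round(3).tolist())
for n,p in(('jar',(585,285)),('bookdepth',(330,325)),('bulb',(335,470)),('roof',(440,190))):
    u,v=int(215+p[0]/3),int(95+p[1]/3);print(n,P[v,u])
E
python3 meas.py
```

```text
coaster [230, 224, 29, 28, 648] [243.94290123 237.45833333] [0.52955711 0.28454737 0.004     ]
y [390, 167, 40, 41, 706] [404.07932011 191.35694051]
y [280, 191, 14, 66, 111] [286.31531532 223.00900901]
y [347, 203, 13, 67, 102] [352.93137255 236.08823529]
y [247, 228, 5, 7, 14] [248.42857143 231.5       ]
y [240, 251, 8, 2, 10] [244.1 251.7]
line 104 -11.978602 0.5598102 0.17354214 0.4785340072742415 0.6394935452201922
line 102 -11.976159 0.52650714 -0.0035117783 0.4402678801590135 0.6139109992941052
TL [0.85427195 0.1306946  0.042     ]
TR [ 0.80821467 -0.08303785  0.042     ]
barFL [0.44978008 0.20745174 0.034     ]
barFR [0.40968264 0.00982469 0.034     ]
barBL [0.46394955 0.20131798 0.034     ]
barBR [0.4255146  0.00513536 0.034     ]
bookL [0.60785961 0.14742698 0.017     ]
bookR [0.57656659 0.00571039 0.017     ]
stopper [332, 252, 3, 3, 9] [333. 253.] [0.48703424 0.0521255  0.073     ]
bulb [0.48720915 0.05276833 0.03      ]
timer top [ 0.47623144 -0.11416117  0.14      ]
coverL [[0.637, 0.165, 0.276], [0.634, 0.164, 0.287], [0.632, 0.164, 0.287], [0.63, 0.164, 0.288], [0.665, 0.201, 0.001]]
coverR [[0.618, -0.071, -0.001], [0.616, -0.071, -0.003], [0.591, -0.029, 0.285], [0.61, -0.071, -0.003], [0.608, -0.071, -0.001]]
covmid [[0.619, 0.067, 0.263], [0.615, 0.067, 0.28], [0.612, 0.068, 0.288], [0.61, 0.068, 0.289], [0.609, 0.068, 0.286]]
jar [ 0.62782898 -0.1210604   0.16505679]
bookdepth [0.61492691 0.06857359 0.01555784]
bulb [0.49041195 0.06898672 0.03519213]
roof [ 0.72749867 -0.02707345  0.04023071]
```

```bash
cat >> h.py <<'E'
YAW=np.radians(-11.98);ex=np.array([np.cos(YAW),np.sin(YAW),0]);ey=np.array([-ex[1],ex[0],0])
O=.648*ex+.1959*ey
def toS(p):p=np.array(p,float);d=p-O;return np.array([d@ex,d@ey,p[2]])
def toW(x,y,z):return O+x*ex+y*ey+np.array([0,0,z])
def plan(W,turn_to=None):
    s=manip.sense();R=Ro.from_quat(s['tool_rot']).as_matrix();d=R.T@(np.array(W)-s['tcp_pos'])*100
    yn=np.degrees(np.arctan2(R[1,1],R[0,1]));want=90+np.degrees(YAW) if turn_to is None else turn_to
    print('t',s['t'],'S',toS(s['tcp_pos']).round(4),'tilt',R[:,2].round(3),'F',np.round(s['force'],1),'gap',s['finger_gap'])
    print('delta cm',d.round(2),'turn',round(-(want-yn),2))
E
python3 - <<'E'
from h import *
print(O,toS([.487,.0525,0]))
plan([.487,.0525,.15])
E
```

```text
[0.67454965 0.05712781 0.        ] [-0.18250424 -0.04345674  0.        ]
t 0.1 S [-0.5587  0.422   0.2304] tilt [-0.001 -0.002 -1.   ] F [ 0.8  0.  -0.5] gap 0.9998835326378374
delta cm [-43.9  -40.67   8.11] turn -8.23
```

drive_tool(
  deltas=[-5,-4.6,1,-2,-10,-9.3,2,-4,-15,-14,3,-6,-20,-18.5,4,-8.2,-25,-23,5,-8.2,-30,-27.8,6,-8.2,-35,-32.4,7,-8.2,-39,-36.1,7.5,-8.2,-42,-38.9,8,-8.2,-43.9,-40.7,8,-8.2,-43.9,-40.7,8,-8.2,-43.9,-40.7,8,-8.2],
  hand=8.5,
)

```text
t: 1.3
tcp_pos: [0.4853, 0.0542, 0.1511]
tool_rot: [0.105, 0.994, -0.001, -0.001]
force: [1.3, 0.6, -0.3]
finger_gap: 0.993
```

```bash
python3 - <<'E'
from h import *
plan([.487,.0525,.021])
snap('scene','scene1.png');snap('top','top1.png')
st()
E
```

```text
t 1.3 S [-0.1845 -0.0421  0.1511] tilt [-0.001 -0.002 -1.   ] F [ 1.3  0.6 -0.3] gap 0.9933247432683888
delta cm [-0.22 -0.11 13.01] turn -0.06
{'t': 1.4, 'q': [-0.122, 0.473, 1.844, -0.004, 0.821, -1.473], 'qd': [0.085, -0.026, 0.067, 0.048, 0.047, 0.052], 'tau': [-1.507, -34.924, -11.513, -0.237, -0.03, -0.265], 'tcp_pos': [0.489, 0.051, 0.151], 'tool_rot': [0.108, 0.994, -0.002, 0.002], 'force': [-0.092, 0.378, -0.079], 'ft_torque': [0.007, 0.06, 0.034], 'finger_gap': 0.995}
```

View pics/scene1.png

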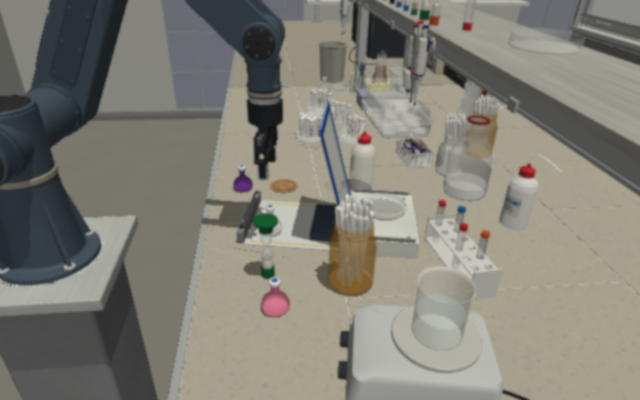

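View pics/top1.png

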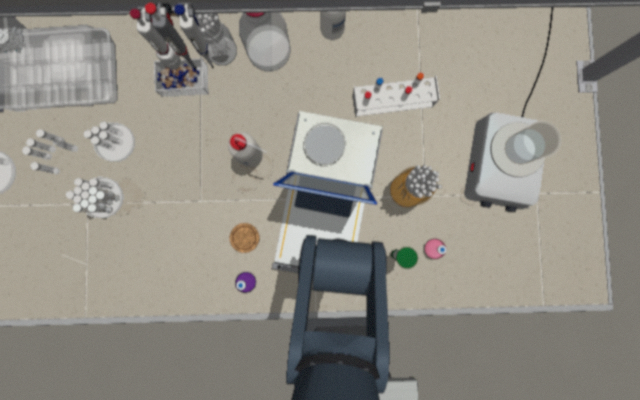

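The gripper is over the flask: in the scene view it hangs at (262,150), with the flask below at (270,215). Next I lower it and grip.

drive_tool(
  deltas=[0,0,3,0,0,0,6,0,0,0,9,0,0,0,11.5,0,0,0,13,0,0,0,13,0],
)

```text
t: 2.0
tcp_pos: [0.4875, 0.051, 0.0192]
tool_rot: [0.108, 0.994, -0.001, -0.001]
force: [0.4, 0.9, -0.5]
finger_gap: 0.998
```

```bash
python3 - <<'E'
from h import *
plan([.487,.0525,.021])
E
```

```text
t 2.0 S [-0.1817 -0.0448  0.0192] tilt [-0.002 -0.003 -1.   ] F [ 0.4  0.9 -0.5] gap 0.9976795942993931
delta cm [ 0.09  0.13 -0.18] turn -0.43
```

drive_tool(
  deltas=[0.1,0.15,0,0,0.1,0.15,0,0,0.1,0.15,0,0,0.1,0.15,0,0,0.1,0.15,0,0,0.1,0.15,0,0,0.1,0.15,0,0,0.1,0.15,0,0],
  hand=3,
  squeeze=25,
)

```text
t: 2.8
tcp_pos: [0.4873, 0.0528, 0.02]
tool_rot: [0.108, 0.994, -0.001, -0.0]
force: [-1.4, 1.5, 6.4]
finger_gap: 0.635
```

```bash
python3 - <<'E'
from h import *
c=[.5296,.2845,0]
plan(c)
print(toS(c))
E
```

```text
t 2.8 S [-0.1822 -0.0431  0.02  ] tilt [-0.001 -0.003 -1.   ] F [-1.4  1.5  6.4] gap 0.6351155480456815
delta cm [ 0.86 23.54  1.94] turn -0.44
[-0.18898836  0.19233282  0.        ]
```

drive_tool(
  deltas=[0,0,-1,0,0,0,-3,0,0,1,-5,0,0.2,4,-6,0,0.4,8,-6,0,0.6,12,-6,0,0.8,16,-6,0,0.9,20,-6,0,0.9,23,-6,0,0.9,23.5,-6,0,0.9,23.5,-6,0,0.9,23.5,-6,0],
)

```text
t: 4.0
tcp_pos: [0.5283, 0.2833, 0.0793]
tool_rot: [0.108, 0.994, -0.002, -0.001]
force: [-0.3, 0.0, -1.3]
finger_gap: 0.637
```

```bash
python3 - <<'E'
from h import *
plan([.5296,.2845,.023])
snap('scene','scene2.png')
E
```

```text
t 4.0 S [-0.19    0.1909  0.0793] tilt [-0.002 -0.004 -1.   ] F [-0.3  0.  -1.3] gap 0.6366948565527963
delta cm [-0.11  0.17  5.63] turn -0.46
```

View pics/scene2.png

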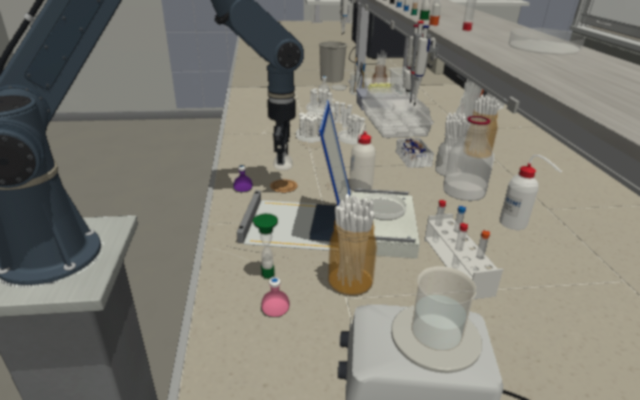

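The flask hangs in the gripper at about (283,163), over the coaster (284,186). I lower it next.

drive_tool(
  deltas=[-0.1,0.1,2.5,0,-0.1,0.1,4.5,0,-0.1,0.1,5.3,0,-0.1,0.1,5.6,0,-0.1,0.1,5.7,0,-0.1,0.1,5.7,0],
)

```text
t: 4.65
tcp_pos: [0.5301, 0.2834, 0.023]
tool_rot: [0.109, 0.994, -0.002, -0.0]
force: [-0.8, -0.4, -0.7]
finger_gap: 0.634
```

```bash
python3 - <<'E'
from h import *
plan([.5296,.2845,.023])
E
```

```text
t 4.65 S [-0.1882  0.1913  0.023 ] tilt [-0.001 -0.003 -1.   ] F [-0.8 -0.4 -0.7] gap 0.6339922848981167
delta cm [ 0.08  0.1  -0.  ] turn -0.53
```

drive_tool(
  deltas=[0.1,0.1,0.1,0,0.1,0.1,0.1,0,0.1,0.1,0.1,0,0.1,0.1,0.1,0,0.1,0.1,0.1,0,0.1,0.1,0.1,0,0.1,0.1,-2,0,0.1,0.1,-5,0,0.1,0.1,-10,0,0.1,0.1,-13,0,0.1,0.1,-13,0],
  hand=8.5,
)

```text
t: 5.75
tcp_pos: [0.5327, 0.2862, 0.1581]
tool_rot: [0.109, 0.994, 0.001, 0.005]
force: [0.4, -0.2, 0.4]
finger_gap: 0.995
```

```bash
python3 - <<'E'
from h import *
plan(toW(-.13,0,.15))
s=snap('scene','scene3.png');s2=snap('top','top3.png')
f=s2['frame'];hsv=cv2.cvtColor(f,cv2.COLOR_RGB2HSV)
P=cloud(s)
# arm points seen: x extents by height (dark bluish pixels, region near gripper)
m=(np.abs(P[...,1]-.28)<.12)&(P[...,2]>.1)&(P[...,2]<.5)&(P[...,0]>.35)&(P[...,0]<.6)&(s['depth']>0)
Q=P[m];d=(Q-O)@ex;tx=toS(manip.sense()['tcp_pos'])[0]
for z in np.arange(.15,.5,.02):
    k=(abs(Q[:,2]-z)<.01)
    if k.sum()>3:print(round(z-manip.sense()['tcp_pos'][2],3),k.sum(),np.percentile(d[k]-tx,[1,99]).round(3))
E
```

```text
t 5.75 S [-0.1863  0.1946  0.1581] tilt [ 0.009  0.    -1.   ] F [ 0.4 -0.2  0.4] gap 0.9952553645652795
delta cm [ -5.8  -19.41   0.82] turn -0.52
0.016 52 [-0.005  0.016]
0.036 98 [-0.006  0.017]
0.056 75 [-0.006  0.018]
0.076 118 [-0.006  0.022]
0.096 145 [-0.006  0.025]
0.116 161 [-0.013  0.024]
0.136 199 [-0.029  0.042]
0.156 249 [-0.028  0.042]
0.176 254 [-0.032  0.041]
0.196 233 [-0.029  0.039]
0.216 242 [-0.027  0.038]
0.236 248 [-0.026  0.037]
0.256 233 [-0.035  0.047]
0.276 302 [-0.06  0.06]
0.296 468 [-0.084  0.065]
0.316 594 [-0.108  0.06 ]
0.336 485 [-0.111  0.05 ]
```

View pics/scene3.png

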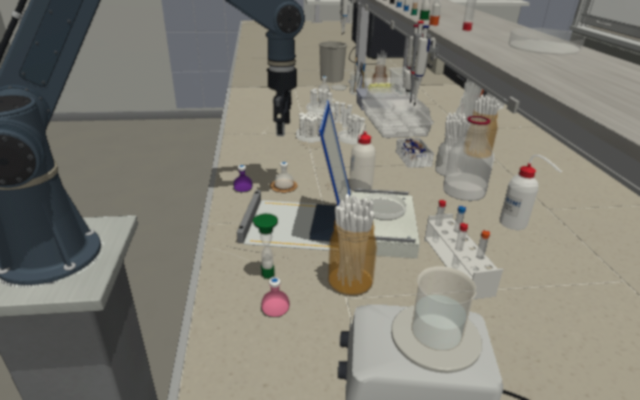

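View pics/top3.png

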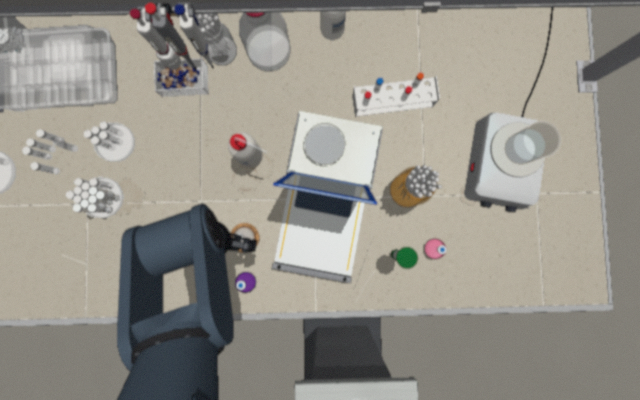

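The flask now stands free on the coaster in the scene view (284,178). I can only turn the tool about its own z, so I can't tilt it. Instead I'll turn the open jaws along the station's x. The front finger then reaches under the cover for a first pull. I'll refine the book's pose first.

```bash
cat > book.py <<'E'
from h import *
def book(s,zt=.017):
    f=s['frame'];hsv=cv2.cvtColor(f,cv2.COLOR_RGB2HSV);V=hsv[...,2]
    m=(V<62);m[:188]=0;m[275:]=0;m[:,270:]*=True;m[:,:285]=0;m[:,372:]=0
    k,l,a,c=cv2.connectedComponentsWithStats(m.astype(np.uint8));i=1+np.argmax(a[1:,4]);mm=l==i
    v,u=np.nonzero(mm);P=np.array([toS(cast(s,x,y,zt)) for x,y in zip(u,v)])
    return mm,P,a[i]
if __name__=='__main__':
    s=snap('top','b.png');mm,P,a=book(s);print(a)
    # front boundary: lowest pixel per column
    us=np.unique(np.nonzero(mm)[1]);F=np.array([toS(cast(s,u,np.nonzero(mm[:,u])[0].max()+.5,.017)) for u in us])
    vs=np.unique(np.nonzero(mm)[0]);L=np.array([toS(cast(s,np.nonzero(mm[v])[0].min()-.5,v,.017)) for v in vs]);Rr=np.array([toS(cast(s,np.nonzero(mm[v])[0].max()+.5,v,.017)) for v in vs])
    k=slice(6,-6);p=np.polyfit(F[k,1],F[k,0],1);print('front x at y=0',p[1],'slope',p[0])
    for n,A in(('L',L),('R',Rr)):
        q=np.median(A[:,1]);print(n,q,len(A),A[:,1].round(3))
E
python3 book.py; python3 - <<'E'
from h import *
s=manip.snapshot('scene')
hsv=cv2.cvtColor(s['frame'],cv2.COLOR_RGB2HSV)
m=(hsv[...,0]>95)&(hsv[...,0]<118)&(hsv[...,1]>110);m[:,:272]=0;m[:,298:]=0;m[:155]=0;m[180:]=0
v,u=np.nonzero(m);print(u.mean(),v.mean(),cast(s,u.mean(),v.mean(),.072))
plan(toW(-.15,.002,.13),np.degrees(YAW))
E
```

```text
[296 192  56  24 809]
front x at y=0 -0.08284317410379444 slope 0.011160589158741536
L 0.07404077132539313 24 [ 0.075  0.075  0.074  0.076  0.076  0.075  0.075  0.074  0.074  0.076
  0.075  0.075  0.074  0.074  0.068  0.055  0.044  0.031  0.015 -0.001
 -0.009 -0.025 -0.039 -0.05 ]
R -0.06717473340869168 24 [ 0.065  0.051  0.033  0.022  0.009 -0.007 -0.023 -0.037 -0.05  -0.063
 -0.069 -0.07  -0.067 -0.068 -0.068 -0.069 -0.069 -0.067 -0.068 -0.068
 -0.069 -0.067 -0.067 -0.068]
nan nan [nan nan nan]
t 5.95 S [-0.1903  0.1921  0.1515] tilt [-0.004 -0.004 -1.   ] F [-0.5 -0.5  0.3] gap 0.9942462683073755
delta cm [ -4.22 -18.96   2.24] turn 89.47<stdin>:5: RuntimeWarning: Mean of empty slice.
  ret = ret.dtype.type(ret / rcount)
```

drive_tool(
  deltas=[-0.4,-1.9,0,8,-0.8,-3.8,0,16,-1.3,-5.7,0,24,-1.7,-7.6,0,32,-2.1,-9.5,0,40,-2.5,-11.4,0.5,48,-3,-13.3,1,56,-3.4,-15.2,1.5,64,-3.8,-17,2.2,72,-4.2,-19,2.2,80,-4.2,-19,2.2,88,-4.2,-19,2.2,89.5],
)

```text
t: 7.15
tcp_pos: [0.5267, 0.0892, 0.1285]
tool_rot: [0.778, 0.628, -0.004, -0.001]
force: [1.0, -0.3, 0.5]
finger_gap: 0.997
```

```bash
python3 - <<'E'
from h import *
plan(toW(-.15,.003,.03),np.degrees(YAW))
snap('scene','scene4.png')
E
```

```text
t 7.15 S [-0.1513  0.0007  0.1285] tilt [-0.008 -0.004 -1.   ] F [ 1.  -0.3  0.5] gap 0.9971786029161968
delta cm [0.28 0.2  9.85] turn -0.18
```

View pics/scene4.png

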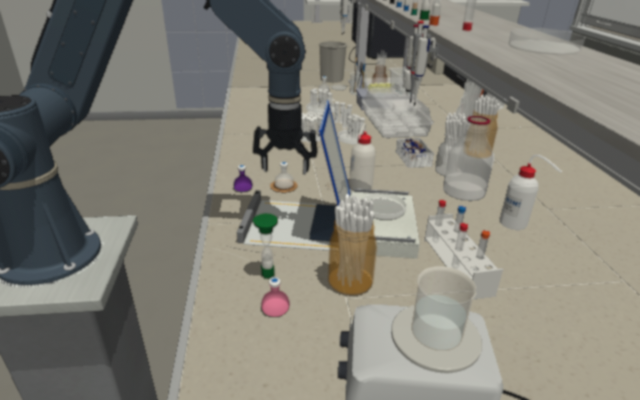

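The jaws now lie along the station's x, with the front finger at (310,165) just in front of the cover. I lower first, then move forward.

drive_tool(
  deltas=[0.2,0,3,0,0.2,0,6,0,0.2,0,9,0,0.2,0.5,10,0,0.2,1.5,10,0,0.2,2.2,10,0,0.2,2.5,10,0,0.2,2.5,10,0],
)

```text
t: 8.0
tcp_pos: [0.553, 0.0858, 0.03]
tool_rot: [0.777, 0.629, -0.003, 0.0]
force: [-0.7, 0.1, 0.8]
finger_gap: 0.987
```

```bash
python3 - <<'E'
from h import *
plan(toW(-.125,.003,.01),np.degrees(YAW))
s=snap('scene')
cv2.imwrite('pics/s5.png',cv2.resize(s['frame'][20:270,200:460,::-1],None,fx=2.3,fy=2.3,interpolation=cv2.INTER_CUBIC))
E
```

```text
t 8.0 S [-0.1249  0.0028  0.03  ] tilt [-0.004 -0.004 -1.   ] F [-0.7  0.1  0.8] gap 0.9873746004538159
delta cm [ 0.03 -0.01  2.  ] turn -0.06
```

View pics/s5.png

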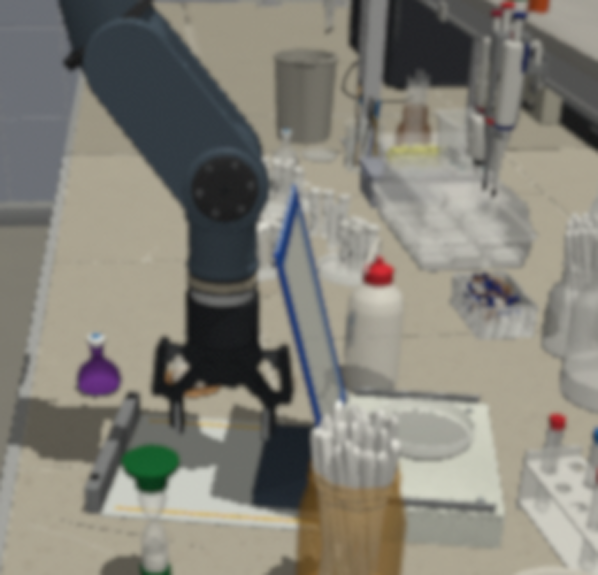

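drive_tool(
  deltas=[0,0.2,1,0,0,0.4,1.8,0,0,0.4,2.1,0,0,0.4,2.3,0,0,0.4,2.3,0],
)

```text
t: 8.55
tcp_pos: [0.5553, 0.085, 0.0062]
tool_rot: [0.777, 0.629, -0.004, -0.001]
force: [-0.1, -0.7, 0.5]
finger_gap: 0.994
```

```bash
python3 - <<'E'
from h import *
plan(toW(-.121,.003,.004),np.degrees(YAW))
E
```

```text
t 8.55 S [-0.1224  0.0025  0.0062] tilt [-0.007 -0.004 -1.   ] F [-0.1 -0.7  0.5] gap 0.9936737957955363
delta cm [0.05 0.15 0.22] turn -0.05
```

drive_tool(
  deltas=[0,0.1,0.1,0,0,0.1,0.2,0,0,0.1,0.3,0,0,0.1,0.3,0],
)

```text
t: 8.95
tcp_pos: [0.5565, 0.0848, 0.0041]
tool_rot: [0.777, 0.629, -0.003, -0.0]
force: [-1.3, -0.1, 4.5]
finger_gap: 0.997
```

drive_tool(
  deltas=[0,0,0.15,0,0,0,0.25,0,0,0,0.25,0],
)

```text
t: 9.25
tcp_pos: [0.5567, 0.0847, 0.0039]
tool_rot: [0.777, 0.629, -0.003, 0.0]
force: [-4.5, -1.0, 16.0]
finger_gap: 0.998
```

drive_tool(
  deltas=[0,-0.3,0.2,0,0,-0.7,0.2,0,0,-1.1,0.2,0,0,-1.6,0.2,0,0,-2.1,0.2,0,0,-2.6,0.2,0,0,-3.1,0.2,0,0,-3.6,0.2,0,0,-4.1,0.2,0,0,-4.5,0.2,0,0,-4.6,0.2,0,0,-4.6,0.2,0],
)

```text
t: 10.45
tcp_pos: [0.5153, 0.0942, 0.0035]
tool_rot: [0.777, 0.629, 0.0, 0.003]
force: [2.4, -1.1, 9.1]
finger_gap: 0.994
```

```bash
python3 - <<'E'
from h import *
plan(toW(-.165,.003,.004),np.degrees(YAW))
s=snap('scene')
cv2.imwrite('pics/s6.png',cv2.resize(s['frame'][20:270,200:460,::-1],None,fx=2.3,fy=2.3,interpolation=cv2.INTER_CUBIC))
E
```

```text
t 10.45 S [-0.1635  0.0032  0.0035] tilt [ 0.005 -0.005 -1.   ] F [ 2.4 -1.1  9.1] gap 0.994307218554826
delta cm [-0.02 -0.15 -0.05] turn -0.04
```

View pics/s6.png

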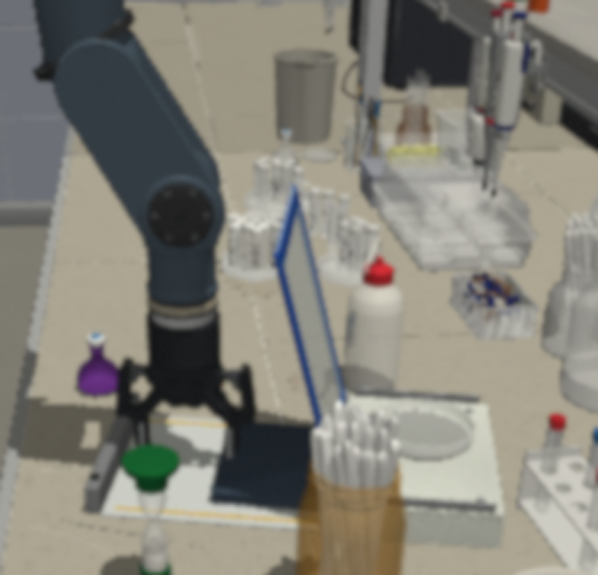

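The book followed: its front edge is now at about (215,490) in the crop, roughly 42 mm farther out. I now lift, turn the jaws across, and press on the front with two pads.

drive_tool(
  deltas=[0,0,-2.5,0,0,0,-6,-8,0,0,-6,-16,0,0,-6,-24,0,0,-6,-32,0,0.5,-6,-40,0,1.5,-6,-48,0,2.5,-6,-56,0,3.5,-6,-64,0,4.2,-6,-72,0,4.6,-6,-80,0,4.6,-6,-88],
)

```text
t: 11.7
tcp_pos: [0.5605, 0.0847, 0.0636]
tool_rot: [0.119, 0.993, -0.002, 0.003]
force: [0.7, 0.9, 1.1]
finger_gap: 0.995
```

```bash
python3 - <<'E'
from h import *
plan(toW(-.117,.003,.025))
s=snap('scene')
cv2.imwrite('pics/s7.png',cv2.resize(s['frame'][20:270,200:460,::-1],None,fx=2.3,fy=2.3,interpolation=cv2.INTER_CUBIC))
E
```

```text
t 11.7 S [-0.1173  0.0033  0.0636] tilt [ 0.005 -0.005 -1.   ] F [0.7 0.9 1.1] gap 0.9950819277860355
delta cm [-0.01 -0.02  3.86] turn -1.72
```

View pics/s7.png

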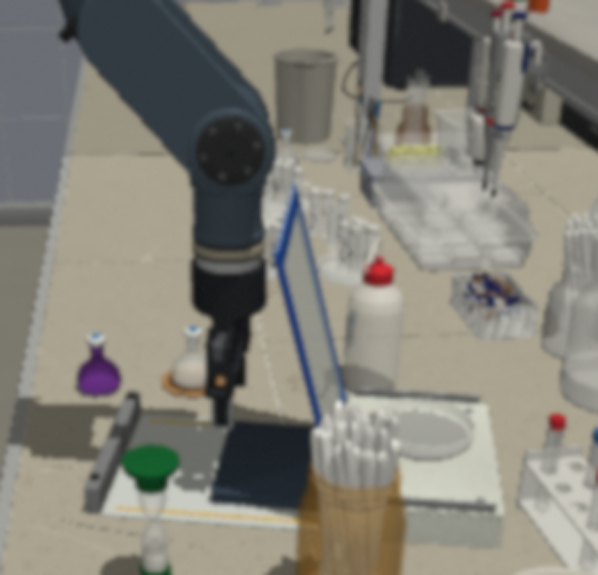

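drive_tool(
  deltas=[0,0,1.5,-1.7,0,0,3,-1.7,0,0,4,-1.7,0,0,4.3,-1.7,0,0,4.5,-1.7,0,0,4.5,-1.7],
  hand=4,
)

```text
t: 12.35
tcp_pos: [0.5602, 0.0846, 0.0186]
tool_rot: [0.103, 0.995, -0.002, 0.002]
force: [0.4, 0.4, 0.2]
finger_gap: 0.469
```

drive_tool(
  deltas=[0,0,0.4,0,0,0,0.6,0,0,0,0.7,0,0,0,0.7,0],
)

```text
t: 12.75
tcp_pos: [0.561, 0.0847, 0.0153]
tool_rot: [0.103, 0.995, -0.002, 0.004]
force: [-4.6, -1.5, 22.5]
finger_gap: 0.466
```

drive_tool(
  deltas=[0.4,0,0.2,0,1,0,0.2,0,1.7,0,0.2,0,2.4,0,0.2,0,3.1,0,0.2,0,3.8,0,0.2,0,4.5,0,0.2,0,5.2,0,0.2,0,5.9,0,0.2,0,6.6,0,0.2,0,7.2,0,0.2,0,7.2,0,0.2,0],
)

```text
t: 13.95
tcp_pos: [0.4956, 0.0993, 0.0153]
tool_rot: [0.103, 0.995, -0.001, 0.01]
force: [3.1, 1.4, 16.7]
finger_gap: 0.465
```

```bash
python3 - <<'E'
from h import *
plan(toW(-.195,.003,.015))
s=snap('scene')
cv2.imwrite('pics/s8.png',cv2.resize(s['frame'][80:280,200:460,::-1],None,fx=3,fy=3,interpolation=cv2.INTER_CUBIC))
snap('top','top8.png')
E
```

```text
t 13.95 S [-0.1838  0.0041  0.0153] tilt [ 0.019 -0.005 -1.   ] F [ 3.1  1.4 16.7] gap 0.46499511664241405
delta cm [ 1.12 -0.11  0.01] turn 0.14
```

View pics/s8.png

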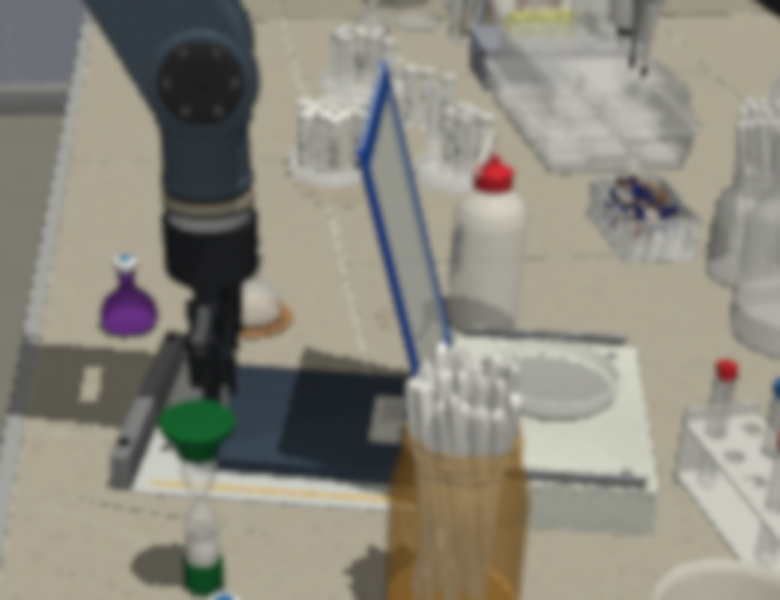

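View pics/top8.png

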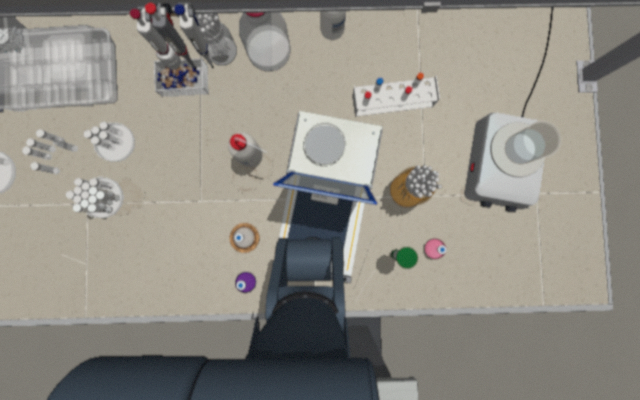

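```bash
python3 - <<'E'
from h import *
s=snap('scene')
print(toS(cast(s,200+213/3,80+468/3,.017)),toS(cast(s,200+223/3,80+470/3,.017)),toS(cast(s,200+134/3,80+487/3,.0)), proj(s,toW(-.236,-.1,.002)))
V=cv2.cvtColor(s['frame'],cv2.COLOR_RGB2HSV)[...,2]
for y in (-.03,-.045,-.06):
    print(y,[(round(x,3),int(V[int(round(b)),int(round(a))])) for x in np.arange(-.236,-.15,.004) for a,b in [proj(s,toW(x,y,.017))]])
E
```

```text
[-0.16856201 -0.09189411  0.017     ] [-0.16043705 -0.09364581  0.017     ] [-0.22960658 -0.10067751  0.        ] (np.float64(241.98060447650687), np.float64(241.2687815995291))
-0.03 [(np.float64(-0.236), 89), (np.float64(-0.232), 68), (np.float64(-0.228), 73), (np.float64(-0.224), 83), (np.float64(-0.22), 93), (np.float64(-0.216), 94), (np.float64(-0.212), 95), (np.float64(-0.208), 95), (np.float64(-0.204), 95), (np.float64(-0.2), 95), (np.float64(-0.196), 95), (np.float64(-0.192), 95), (np.float64(-0.188), 95), (np.float64(-0.184), 94), (np.float64(-0.18), 95), (np.float64(-0.176), 95), (np.float64(-0.172), 94), (np.float64(-0.168), 84), (np.float64(-0.164), 74), (np.float64(-0.16), 71), (np.float64(-0.156), 74), (np.float64(-0.152), 74)]
-0.045 [(np.float64(-0.236), 86), (np.float64(-0.232), 70), (np.float64(-0.228), 85), (np.float64(-0.224), 161), (np.float64(-0.22), 145), (np.float64(-0.216), 88), (np.float64(-0.212), 90), (np.float64(-0.208), 93), (np.float64(-0.204), 96), (np.float64(-0.2), 96), (np.float64(-0.196), 96), (np.float64(-0.192), 97), (np.float64(-0.188), 97), (np.float64(-0.184), 95), (np.float64(-0.18), 92), (np.float64(-0.176), 88), (np.float64(-0.172), 77), (np.float64(-0.168), 64), (np.float64(-0.164), 60), (np.float64(-0.16), 73), (np.float64(-0.156), 76), (np.float64(-0.152), 78)]
-0.06 [(np.float64(-0.236), 75), (np.float64(-0.232), 69), (np.float64(-0.228), 110), (np.float64(-0.224), 155), (np.float64(-0.22), 198), (np.float64(-0.216), 164), (np.float64(-0.212), 127), (np.float64(-0.208), 75), (np.float64(-0.204), 66), (np.float64(-0.2), 58), (np.float64(-0.196), 60), (np.float64(-0.192), 63), (np.float64(-0.188), 63), (np.float64(-0.184), 61), (np.float64(-0.18), 57), (np.float64(-0.176), 55), (np.float64(-0.172), 53), (np.float64(-0.168), 74), (np.float64(-0.164), 81), (np.float64(-0.16), 82), (np.float64(-0.156), 83), (np.float64(-0.152), 82)]
```

drive_tool(
  deltas=[0,0,-1,0,-1,0,-1.2,0,-2.5,0,-1.2,0,-3.5,0,-1,0,-3.5,0,-0.4,0,-3.5,0,0,0,-3.5,0,0.2,0,-3.5,0,0.2,0],
)

```text
t: 14.9
tcp_pos: [0.5293, 0.092, 0.0153]
tool_rot: [0.103, 0.995, -0.002, 0.009]
force: [-2.4, -2.3, 16.0]
finger_gap: 0.471
```

```bash
python3 - <<'E'
from h import *
plan(toW(-.149,.003,.015))
E
```

```text
t 14.9 S [-0.1493  0.004   0.0153] tilt [ 0.018 -0.005 -1.   ] F [-2.4 -2.3 16. ] gap 0.4705436203117413
delta cm [-0.03 -0.1   0.03] turn 0.14
```

drive_tool(
  deltas=[0.4,0,0.2,0,0.9,0,0.2,0,1.4,0,0.2,0,1.9,0,0.2,0,2.4,0,0.2,0,2.9,0,0.2,0,3.3,0,0.2,0,3.6,0,0.2,0],
)

```text
t: 15.7
tcp_pos: [0.5009, 0.0991, 0.0154]
tool_rot: [0.103, 0.995, -0.001, 0.018]
force: [6.3, -0.8, 17.8]
finger_gap: 0.472
```

```bash
python3 - <<'E'
from h import *
plan(toW(-.149,.003,.015))
s=snap('scene')
cv2.imwrite('pics/s9.png',cv2.resize(s['frame'][150:260,220:350,::-1],None,fx=5,fy=5,interpolation=cv2.INTER_CUBIC))
E
```

```text
t 15.7 S [-0.1786  0.005   0.0154] tilt [ 0.035 -0.006 -0.999] F [ 6.3 -0.8 17.8] gap 0.47169591107968867
delta cm [-2.96 -0.21  0.14] turn 0.16
```

View pics/s9.png

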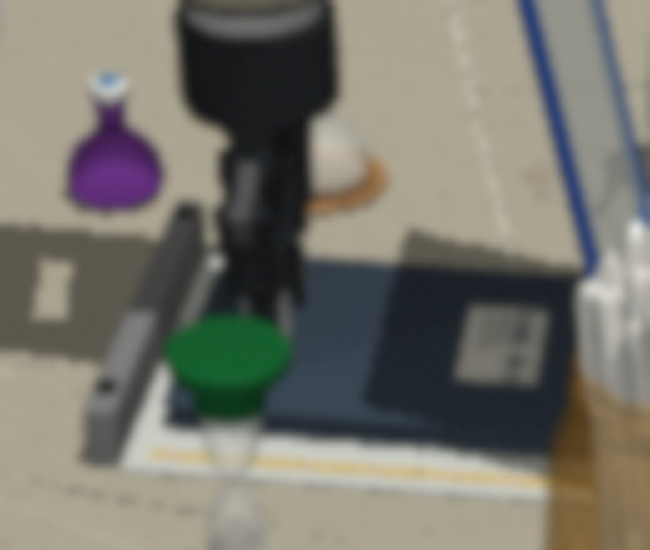

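```bash
cat > sc.py <<'E'
from h import *
import sys
s=snap('scene')
g=lambda u,v,z:toS(cast(s,220+u/5,150+v/5,z)).round(4)
print(g(167,412,.017),g(168,428,.002),'far top',g(208,262,.017),g(300,260,.017))
for y in(-.075,.075):print([np.round((np.array(proj(s,toW(x,y,.017)))-[220,150])*5) for x in(-.236,-.216)])
E
python3 sc.py
```

```text
[-0.2121 -0.0822  0.017 ] [-0.2143 -0.0736  0.002 ] far top [-0.221   0.0584  0.017 ] [-0.1739  0.0666  0.017 ]
[array([120., 400.]), array([162., 403.])]
[array([186., 245.]), array([224., 247.])]
```

drive_tool(
  deltas=[0.6,0,0.15,0,1.1,0,0.15,0,1.6,0,0.15,0,2.1,0,0.15,0,2.5,0,0.15,0,2.5,0,0.15,0,2.5,0,0.15,0],
)

```text
t: 16.5
tcp_pos: [0.4845, 0.1039, 0.0155]
tool_rot: [0.103, 0.994, -0.0, 0.027]
force: [7.5, -1.2, 14.6]
finger_gap: 0.467
```

```bash
python3 - <<'E'
from h import *
plan(toW(-.149,.003,.015))
s=snap('scene')
cv2.imwrite('pics/s10.png',cv2.resize(s['frame'][150:260,220:350,::-1],None,fx=5,fy=5,interpolation=cv2.INTER_CUBIC))
E
```

```text
t 16.5 S [-0.1956  0.0063  0.0155] tilt [ 0.053 -0.006 -0.999] F [ 7.5 -1.2 14.6] gap 0.467364460513127
delta cm [-4.65 -0.35  0.29] turn 0.21
```

View pics/s10.png

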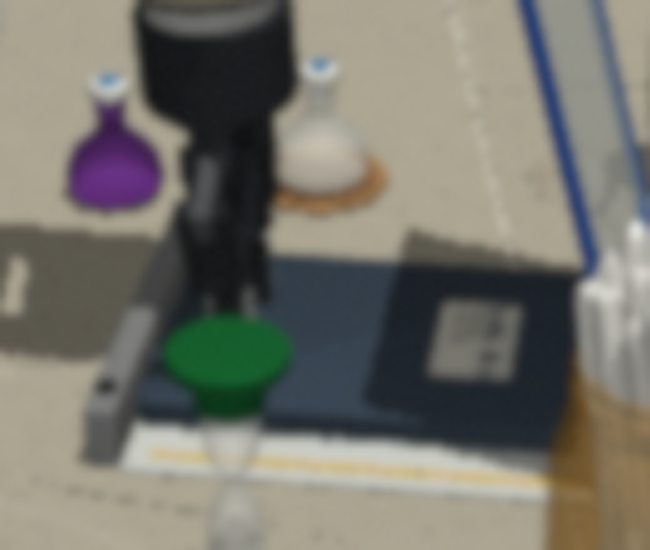

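drive_tool(
  deltas=[0.3,-0.1,0.15,0,0.6,-0.1,0.15,0,0.9,-0.1,0.15,0,1.2,-0.1,0.15,0,1.2,-0.1,0.15,0,1.2,-0.1,0.15,0],
)

```text
t: 17.15
tcp_pos: [0.4809, 0.105, 0.0156]
tool_rot: [0.102, 0.994, 0.0, 0.036]
force: [8.3, -2.0, 14.6]
finger_gap: 0.469
```

```bash
python3 - <<'E'
from h import *
plan(toW(-.149,.003,.015))
s=snap('scene')
cv2.imwrite('pics/s11.png',cv2.resize(s['frame'][150:260,220:350,::-1],None,fx=5,fy=5,interpolation=cv2.INTER_CUBIC))
E
```

```text
t 17.15 S [-0.1994  0.0066  0.0156] tilt [ 0.071 -0.007 -0.997] F [ 8.3 -2.  14.6] gap 0.46883901997576544
delta cm [-5.02 -0.39  0.42] turn 0.31
```

View pics/s11.png

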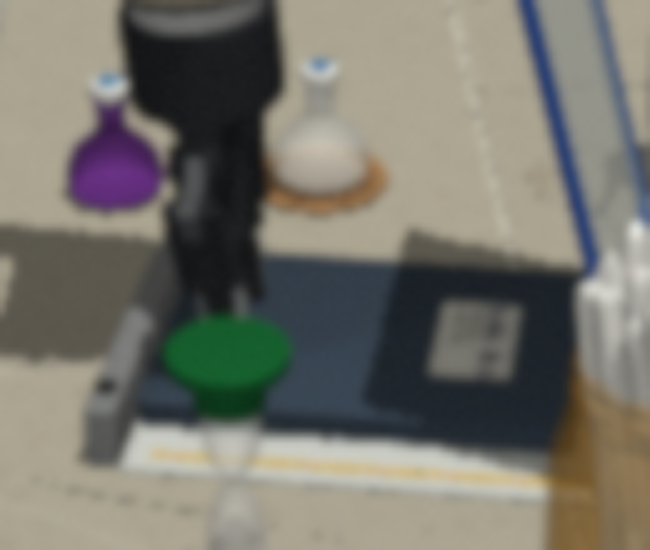

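drive_tool(
  deltas=[0,0,-1,0,0,0,-4,0,0,0,-8,0,0,2,-12,0,0,6,-15,0,0,10,-15,0,0,14,-15,0,0,18,-15,0,0,20,-15,0,0,20,-15,0],
)

```text
t: 18.2
tcp_pos: [0.5092, 0.3041, 0.166]
tool_rot: [0.1, 0.994, 0.0, 0.035]
force: [0.5, -0.4, 0.2]
finger_gap: 0.47
```

```bash
python3 - <<'E'
from h import *
plan(toW(-.149,.003,.015))
s=snap('top','top12.png')
cv2.imwrite('pics/t12.png',cv2.resize(s['frame'][95:295,215:455,::-1],None,fx=3,fy=3,interpolation=cv2.INTER_CUBIC))
E
```

```text
t 18.2 S [-0.213   0.2073  0.166 ] tilt [ 0.07  -0.007 -0.998] F [ 0.5 -0.4  0.2] gap 0.4696164040861242
delta cm [ -5.16 -20.6   15.34] turn 0.52
```

View pics/t12.png

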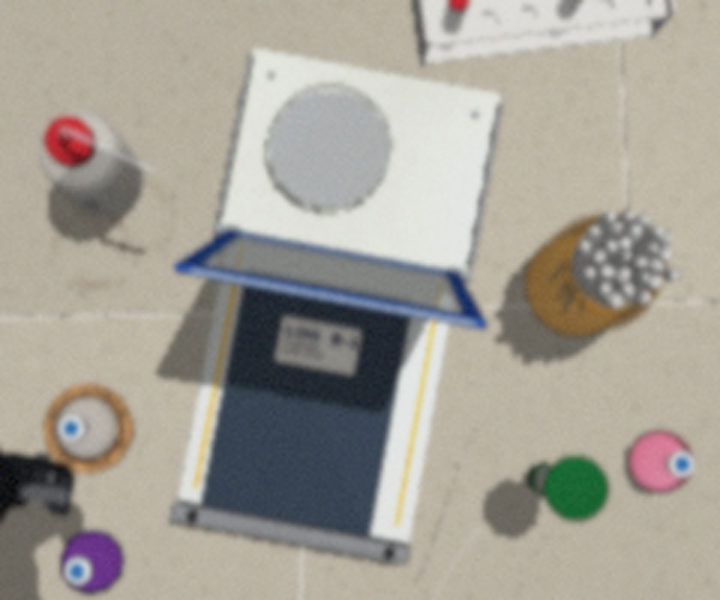

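```bash
python3 - <<'E'
from h import *
s=snap('top')
f=s['frame'];hsv=cv2.cvtColor(f,cv2.COLOR_RGB2HSV);V=hsv[...,2].astype(float)
def edge(x,side,z=.017):
    ys=np.arange(.05,.095,.0005)*side
    v=np.array([cv2.getRectSubPix(f[...,0],(1,1),tuple(map(float,proj(s,toW(x,y,z)))))[0,0] for y in ys],float)
    i=np.argmax(np.abs(np.diff(cv2.GaussianBlur(v.reshape(-1,1),(1,9),0).ravel())));return ys[i]
L=[];Rr=[]
xs=np.arange(-.22,-.13,.01)
for x in xs:L.append(edge(x,1));Rr.append(edge(x,-1))
print(np.round(L,4),np.round(Rr,4))
print('skew',np.polyfit(xs,L,1)[0],np.polyfit(xs,Rr,1)[0],'mid',(np.median(L)+np.median(Rr))/2)
for y in np.arange(-.06,.07,.02):
    print(round(y,2),[int(f[int(round(b)),int(round(a)),2]) for x in np.arange(-.26,-.2,.003) for a,b in[proj(s,toW(x,y,.017))]])
E
```

```text
[0.0805 0.081  0.0805 0.081  0.081  0.0805 0.0815 0.081  0.0805] [-0.0665 -0.067  -0.067  -0.0665 -0.067  -0.067  -0.0665 -0.067  -0.067 ]
skew 0.0024999999999998144 -0.002499999999999964 mid 0.007000000000000006
-0.06 [163, 133, 115, 126, 138, 142, 143, 134, 88, 82, 83, 84, 86, 85, 85, 86, 87, 87, 85, 86]
-0.04 [157, 137, 118, 115, 131, 145, 144, 128, 100, 86, 79, 84, 82, 79, 82, 82, 84, 82, 82, 84]
-0.02 [165, 154, 121, 130, 137, 143, 142, 132, 108, 79, 84, 84, 81, 86, 82, 84, 81, 82, 81, 83]
0.0 [156, 133, 120, 124, 134, 143, 138, 120, 97, 81, 79, 84, 83, 81, 83, 81, 83, 81, 80, 83]
0.02 [162, 155, 135, 129, 140, 141, 143, 133, 106, 82, 80, 83, 82, 79, 82, 80, 80, 80, 84, 81]
0.04 [161, 146, 124, 125, 135, 143, 141, 114, 94, 81, 77, 84, 82, 85, 84, 78, 80, 82, 81, 82]
0.06 [164, 151, 133, 127, 141, 142, 142, 130, 103, 85, 81, 81, 81, 78, 81, 84, 77, 81, 78, 82]
```

The book looks flush and square: skew is about 0 and its mid-line offset is about +7 mm, with no gap at the bar (zoomed top view, front edge (203,503)–(370,535)). The flask is centred on the coaster at (88,428). Next is the cover.

```bash
cat >> h.py <<'E'
def rows(pts,turn=0):
    s=manip.sense();R=Ro.from_quat(s['tool_rot']).as_matrix()
    print('t',s['t'],'S',toS(s['tcp_pos']).round(4),'tilt',R[:,2].round(3),'F',np.round(s['force'],1))
    for p in pts:print((R.T@(toW(*p)-s['tcp_pos'])*100).round(1).tolist(),end=' ')
E
python3 - <<'E'
from h import *
rows([(-.213,.207,.34),(-.02,0,.34),(-.02,0,.27)])
s=snap('top')
hsv=cv2.cvtColor(s['frame'],cv2.COLOR_RGB2HSV)
m=(hsv[...,0]>95)&(hsv[...,0]<118)&(hsv[...,1]>110);m[:,:230]=0;m[:,258:]=0;m[:224]=0;m[253:]=0
v,u=np.nonzero(m);print('stopper',cast(s,u.mean(),v.mean(),.075))
E
```

```text
t 18.3 S [-0.213   0.2044  0.1657] tilt [ 0.068 -0.008 -0.998] F [-1.3 -0.6 -0.1]
[-1.2, 0.3, -17.4] [-20.3, -20.5, -16.2] [-19.8, -20.5, -9.2] stopper [0.52789933 0.28570057 0.075     ]
```

drive_tool(
  deltas=[-0.3,0.1,-4.5,0,-0.6,0.1,-9,0,-0.9,0.2,-13.5,0,-1.2,0,-17.4,0,-4,-3,-17.4,0,-7,-6.3,-17,0,-10,-9.5,-17,0,-13,-12.7,-17,0,-16,-16,-16.6,0,-18.5,-18.7,-16.4,0,-20.3,-20.5,-16.2,0,-20.3,-20.5,-16.2,0],
  hand=0,
)

```text
t: 19.55
tcp_pos: [0.6551, 0.0551, 0.3389]
tool_rot: [0.105, 0.994, -0.002, 0.033]
force: [0.1, -0.2, -0.8]
finger_gap: -0.001
```

```bash
python3 - <<'E'
from h import *
rows([(-.02,0,.30),(-.02,0,.27),(-.045,0,.27)])
snap('scene','scene13.png')
E
```

```text
t 19.55 S [-0.0186 -0.006   0.3389] tilt [ 0.066 -0.01  -0.998] F [ 0.1 -0.2 -0.8]
[0.4, 0.6, 3.9] [0.6, 0.6, 6.9] [3.1, 0.6, 6.7]
```

View pics/scene13.png

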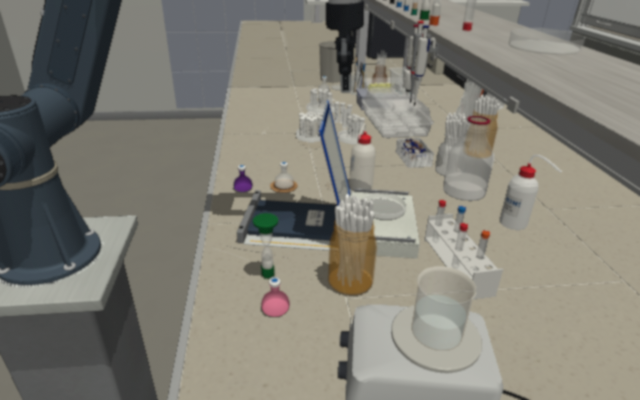

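drive_tool(
  deltas=[0.2,0.6,2,0,0.5,0.6,5,0,0.6,0.6,6.9,0,0.6,0.6,6.9,0],
)

```text
t: 20.0
tcp_pos: [0.65, 0.0646, 0.2661]
tool_rot: [0.104, 0.994, -0.001, 0.028]
force: [-0.5, -0.2, 0.3]
finger_gap: -0.003
```

```bash
python3 - <<'E'
from h import *
arc=lambda a:(-.243*np.cos(a)+.003*np.sin(a)+.011,0,.04+.243*np.sin(a)+.003*np.cos(a))
rows([arc(a) for a in(1.3,1.2,1.1,1.0,.9,.8,.7,.6,.5,.4,.3)])
E
```

```text
t 20.0 S [-0.0256  0.0022  0.2661] tilt [ 0.055 -0.008 -0.998] F [-0.5 -0.2  0.3]
[2.5, -0.2, -1.0] [4.9, -0.2, -0.4] [7.1, -0.2, 0.4] [9.3, -0.2, 1.5] [11.4, -0.2, 2.8] [13.3, -0.2, 4.2] [15.1, -0.2, 5.9] [16.7, -0.2, 7.7] [18.1, -0.3, 9.7] [19.3, -0.3, 11.8] [20.3, -0.3, 14.0]
```

drive_tool(
  deltas=[1.3,-0.2,-0.6,0,2.5,-0.2,-0.8,0,3.7,-0.2,-0.6,0,4.9,-0.2,-0.4,0,6,-0.2,0,0,7.1,-0.2,0.4,0,8.2,-0.2,0.9,0,9.3,-0.2,1.5,0,10.4,-0.2,2.1,0,11.4,-0.2,2.8,0,12.4,-0.2,3.5,0,13.3,-0.2,4.2,0],
)

```text
t: 21.2
tcp_pos: [0.5217, 0.0902, 0.2175]
tool_rot: [0.104, 0.994, -0.001, 0.029]
force: [1.0, 1.8, 1.0]
finger_gap: -0.0
```

```bash
python3 - <<'E'
from h import *
arc=lambda a:(-.243*np.cos(a)+.003*np.sin(a)+.011,0,.04+.243*np.sin(a)+.003*np.cos(a))
rows([arc(a) for a in(.8,.7,.6,.5,.4,.3,.2,.1,.0)])
snap('scene','scene14.png')
E
```

```text
t 21.2 S [-0.1564  0.0006  0.2175] tilt [ 0.058 -0.007 -0.998] F [1.  1.8 1. ]
[-0.0, -0.1, 0.1] [1.8, -0.1, 1.8] [3.4, -0.1, 3.6] [4.8, -0.1, 5.6] [6.0, -0.1, 7.7] [7.0, -0.1, 9.9] [7.7, -0.1, 12.2] [8.3, -0.1, 14.6] [8.6, -0.1, 17.0]
```

View pics/scene14.png

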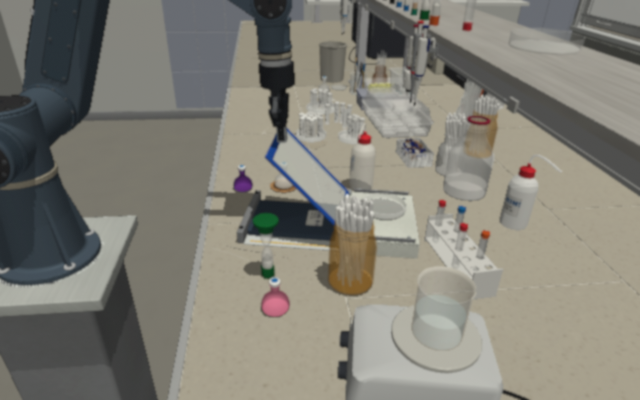

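The cover is folding as planned, at about 0.8 rad, with the tip on its blue edge at (283,137). I carry on along the arc.

drive_tool(
  deltas=[0.9,-0.1,0.9,0,1.8,-0.1,1.8,0,3.4,-0.1,3.6,0,4.8,-0.1,5.6,0,6,-0.1,7.7,0,7,-0.1,9.9,0,7.7,-0.1,12.2,0,8.1,-0.1,13.6,0,8.3,-0.1,14.8,0,8.4,-0.1,15.8,0,8.4,-0.1,16.6,0,8.4,-0.1,16.9,0],
)

```text
t: 22.45
tcp_pos: [0.4454, 0.1057, 0.0427]
tool_rot: [0.104, 0.994, -0.001, 0.026]
force: [-5.4, 0.3, 34.2]
finger_gap: 0.001
```

```bash
python3 - <<'E'
from h import *
rows([(-.232,0,.043)])
snap('scene','scene15.png')
E
```

```text
t 22.45 S [-0.2343 -0.      0.0427] tilt [ 0.052 -0.007 -0.999] F [-5.4  0.3 34.2]
[-0.2, 0.0, -0.0]
```

View pics/scene15.png

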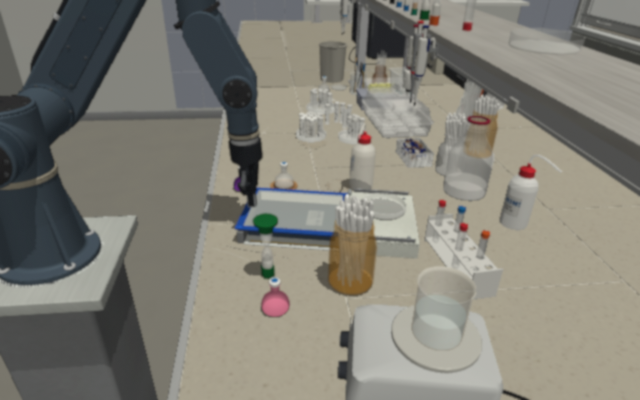

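The cover is level on the bar, its blue frame running from (240,225) to (350,235), and the tip pressed down with 34 N. I lift off.

drive_tool(
  deltas=[0,0,-0.5,0,0,0,-2,0,0,0,-5,0,0,0,-9,0,0,2,-13,0,0,6,-15,0,0,11,-15,0,0,16,-15,0,0,20,-15,0,0,20,-15,0,0,20,-15,0],
)

```text
t: 23.6
tcp_pos: [0.4784, 0.3031, 0.1936]
tool_rot: [0.103, 0.994, -0.001, 0.026]
force: [-0.1, -0.2, -1.0]
finger_gap: 0.0
```

```bash
python3 - <<'E'
from h import *
rows([(-.232,0,.043)])
s=snap('top')
cv2.imwrite('pics/t16.png',cv2.resize(s['frame'][95:295,215:455,::-1],None,fx=3,fy=3,interpolation=cv2.INTER_CUBIC))
s2=snap('scene','scene16.png')
P=cloud(s)
for y in(-.09,.09):print('frame z',[round(float(P[int(round(b)),int(round(a)),2]),4) for x in(-.05,-.1,-.15,-.2,-.24) for a,b in[proj(s,toW(x,y,.043))]])
P=cloud(s2)
for y in(-.09,.09):print('frame z',[round(float(P[int(round(b)),int(round(a)),2]),4) for x in(-.05,-.1,-.15,-.2,-.24) for a,b in[proj(s2,toW(x,y,.043))]])
hsv=cv2.cvtColor(s['frame'],cv2.COLOR_RGB2HSV)
m=(hsv[...,0]>95)&(hsv[...,0]<118)&(hsv[...,1]>110);m[:,:230]=0;m[:,258:]=0;m[:224]=0;m[253:]=0
v,u=np.nonzero(m);print('stopper',cast(s,u.mean(),v.mean(),.075))
E
```

```text
t 23.6 S [-0.243   0.1998  0.1936] tilt [ 0.052 -0.007 -0.999] F [-0.1 -0.2 -1. ]
[-0.2, -20.0, 15.0] frame z [0.0429, 0.0413, 0.0438, 0.0407, 0.0444]
frame z [0.0437, 0.0407, 0.0429, 0.0459, 0.0418]
frame z [0.0407, 0.0387, 0.0392, 0.1377, 0.0407]
frame z [0.0417, 0.0425, 0.0395, 0.0011, -0.0051]
stopper [0.53133779 0.2834693  0.075     ]
```

View pics/t16.png

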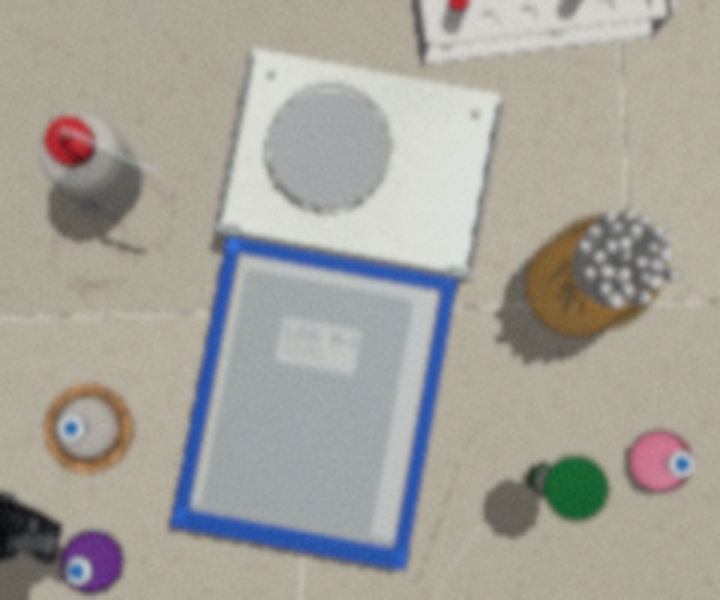

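View pics/scene16.png

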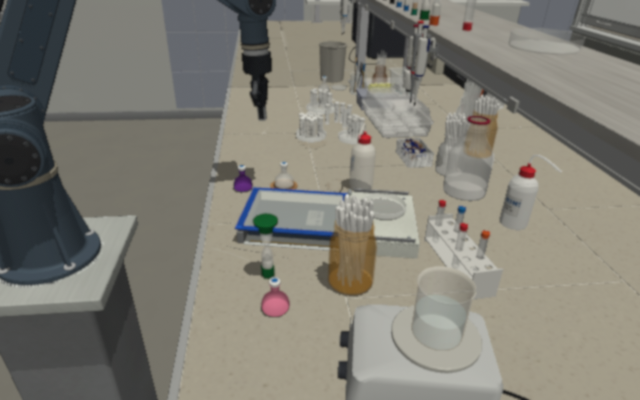

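```bash
python3 - <<'E'
from h import *
s=snap('top')
print([toS(cast(s,215+u/3,95+v/3,.017)).round(4).tolist() for u,v in((247,270),(413,300))])
manip.sign_off()
E
```

```text
[[-0.0276, 0.0792, 0.017], [-0.0266, -0.0688, 0.017]]
the job is handed in; nothing more can be done
```

The job is done and handed in at about 24 s; no verdict is reported, so success is judged only from my own checks.

**What I did**
- **Flask:** I gripped it across the bulb, set it on the coaster and let go.
- **Book:** I couldn't tilt the gripper on purpose, because moves only allow a turn about the tool's own axis. For the first pull I turned the open jaws along the bay and reached one finger under the cover. I then pressed with two pads and dragged until the book stopped against the bar.
- **Cover:** I pushed it down by its free edge until it lay on the bar, then moved the arm clear.

**What the last checks showed**
- **Flask:** its stopper is about 2 mm from the coaster's centre, and it stands upright.
- **Book, lengthwise:** its rear edge is at x ≈ -27 mm, which puts its centre near -132 mm. Seen from above there was no gap at the bar.
- **Book, sideways:** it is square to within about 0.01 rad but sits about 5–7 mm off the mid-line, inside the 15 mm limit.
- **Cover:** the frame reads 41–46 mm high along its length in the top view, which is level within the depth noise.
- **Bystanders:** they look unmoved in the pictures.

**What disagreed:** while dragging, the side camera put the book's front edge 6–8 mm short of the bar. It also misplaced the bar's own corner by about 6 mm, so I relied on the top view and on the book no longer moving. In the last side-camera check, a few cover readings were off. One was blocked by the timer, and two at the far front corner fell on the bench.

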